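Wedge the rocking bead cabinet

ROBOT

A 6-joint arm with a two-finger parallel gripper is mounted at the origin on a cart in front of the work surface, level with it; the furniture and walls round the work are solid. World frame = base frame: x ahead of the robot, y to its left, z up, the work surface at z = 0. Lengths are in m, angles in rad, forces in N, time in s.
With the tool pointing down it reaches from about 0.275 to 0.825 m from the base axis. Payload 5.2 kg.
Tool frame: the origin (TCP) lies midway between the tips of the shut fingers; the grasp point (between the pads) lies 19 mm behind it; z points along the fingers, y is the line along which they close (so a half turn about z gives the same grasp; the last joint's range is limited). The gripper opens to 93 mm and grips with 3 to 60 N. Pads are 15 mm wide; open, the fingers measure 128 mm over their backs; the gripper's body (75 mm by 188 mm) begins 65 mm behind the grasp point.
Start: joints at [-1.324, 0.259, 1.535, -0, 1.348, -0.203], TCP at [0.239, -0.495, 0.219] pointing down, gripper open.
Joint ranges: [-3.14, 3.14], [-0.91, 2.08], [0.19, 2.58], [-1.22, 4.36], [0.22, 2.71], [-3.12, 3.12]. Speed limits (rad/s): [2.57, 2.57, 3.14, 3.14, 3.14, 3.14].

INTERFACE

Orientations are given as a 3x3 rotation matrix whose columns are the frame's x, y, z axes.
In Python, from bench import manip gives the robot as it stands.
- The arm moves only by the tool arm_command, never from a script. Its argument "increments" is one flat list of numbers, 7 for each row, row after row: the shift along the world's x, y, z scaled (see below), then the turn, a rotation vector about the world's x, y, z scaled (see below), then the finger opening in mm, from 0 to 93. In form: [dx, dy, dz, ax, ay, az, claw, dx, dy, dz, ax, ay, az, claw, ...]. A call has 1 to 12 rows; each row shifts and turns the commanded pose from where the row before left it; what a row does not reach is not made up. The controller multiplies each number of a shift by 0.25 m and each number of a turn by 8 degrees. A row lasts 1/8 s, in which the tool goes at most 62.5 mm and 10.7 degrees, less where a joint would pass 70% of its speed; a pose out of reach is approached as far as the arm can. A call with a number of a shift or a turn outside -1 to 1 is refused whole. A call with a gripper value outside its range is refused whole. The fingers move at their own pace and stop on an object; "grip_force" is the grip in N (left out, the last holds). Time passes only in rows, so rows that do not move let the fingers close. It gives the time, the measured TCP pose, the force, the opening and the grip force at its end, in the units of the state.
- manip.get_obs(): the state, without advancing time (a new reading comes with each control period).
- manip.read_camera(name): name is "scene" or "top" or "wrist"; returns (picture, depth): 420x560x3 uint8, red, green, blue; 420x560 float32, m along the optical axis (not along the pixel's ray), 0 where there is no reading.
- manip.get_calibration(name): a dict with "vfov" (degrees; the focal length in pixels is half the picture's height over the tangent of half this angle, whatever the lens; pixels are square), "cx", "cy" (the principal point, pixels), "rvec" (rotation vector, rad) and "tvec" (3), from world to camera coordinates, as OpenCV has them. Camera axes: x right, y down, z forward; pixel columns grow to the right and rows downward; lengths in m; the calibration is good to about 2 mm. A picture is of the moment at which its call begins: read the wrist's pose just before it. get_calibration takes no time and is no camera call; for the wrist camera it gives the pose at the moment of the call.
- manip.hand_in(): hands the job in; it is judged then, once.
The state is a dict: "t": time; "joint_pos": joint angles; "qvel": joint speeds; "joint_torque": joint torques, N m; "eef_pos": TCP position; "tcp_rot": TCP orientation; "contact_force": force on the tool from outside, world axes, zero at the start; "ft_torque": the same for the moment, N m; "gripper_width": opening from 0.0 (shut) to 1.0 (fully open); "grip_force": force on a finger pad.
Only numpy, scipy, OpenCV 4.12 (cv2) and the standard library are available. Lean on these libraries where they do the work, as an engineer would, in place of code of your own. Each camera call takes 0.05 s, during which the arm holds its last target. There are 200 camera calls.

TASK

The little wooden bead cabinet rocks, because the levelling foot under its front right corner (as the robot sees it) is too short to reach the bench. Without grasping or lifting anything, use the fingertips to push the orange wedge along the bench, thin end first, under that short foot until it is snug and the cabinet can no longer rock, without shoving the cabinet out of place, jacking it out of level or disturbing the loose things around it. Then press down firmly with the fingertips on top of that corner to prove it no longer gives, and finish while still pressing there, off the wedge.

Things in the scene. Friction and masses are not known exactly. Their poses are not given: they have to be found in the camera images.
- cabinet: wooden cabinet, 180 (x) x 220 (y) x 92 mm tall, 2 to 3 kg, loose; front (brass knobs) to -x. Origin on the bench plane under its centre; its z axis is vertical when level. Four 20 mm brass ball feet at (+-78, +-98) mm, 32 mm clear under the box. The foot at (-78, -98) is short; level at rest on the other three, it tips if about 3 N press that corner
- short_foot_tip (a point): lowest point of the short foot (a 20 mm brass ball) under the cabinet's front right corner; at rest 5 to 10 mm above the bench, differing from run to run
- press_corner (a point): where to press: on top of the cabinet over the short foot, 20 mm in from both edges of that corner, on a brass corner plate; 92 mm above the bench
- wedge: orange wedge, 110 x 44 mm, 80 g, loose. Origin at the centre of its underside, +x to its thin end (x = 55 mm). Ramp from 2 mm at the thin end to 20 mm at x = -35, then a 24 mm high heel to x = -55; centre of mass at x = -16. Slides at under 1 N until it jams under the foot, then resistance rises steeply; at 10 N the cabinet stays put
- wedge_heel (a point): centre of the wedge's upright rear face (44 wide x 24 mm high), 12 mm above the bench: where to push, along the wedge's +x
- paddle: bystander: loose graphite paddle with wooden handle, 174 x 34 x 23 mm, lying in front of the cabinet; origin under its centre
- marver: bystander: loose black marver block, 50 x 50 x 18 mm; origin under its centre
- frit_jar: bystander: loose frit jar with white lid, 45 mm across, 51 mm tall; origin under its centre

How it is judged:
At the end, for the whole second after the job is handed in: Fingertips press the cabinet with over 4 N within 50 mm of the press corner and it stays level within 0.012 rad. The wedge lies flat, ramp under the short foot, carrying over 1 N, untouched by the robot. The cabinet moved under 30 mm (that corner under 35 mm); all at rest (contact force between the fingers and cabinet above 4 N and horizontal distance between the grasp point and press_corner below 0.05 m and angle between cabinet's own z axis and vertical below 0.012 rad and contact force between wedge and cabinet above 1 N and x of short_foot_tip in the frame of wedge between -0.036 and 0.055 m and height (world z) of wedge below 0.004 m and height (world z) of cabinet below 0.006 m and contact force between each of the arm, the fingers and wedge below 0.5 N and distance of cabinet from where it was at the start of the episode below 0.03 m and distance of press_corner from where it was at the start of the episode below 0.035 m and linear speed of each of cabinet, wedge below 0.01 m/s); the arm keeps its last pose, push and grip.
It fails at once if the wedge is lifted off the bench (height (world z) of wedge above 0.02 m or angle between wedge's own z axis and vertical above 0.4 rad).
It fails at once if the cabinet is lifted or tipped far over (height (world z) of cabinet above 0.02 m or angle between cabinet's own z axis and vertical above 0.2 rad).
It fails at once if a loose bystander is disturbed (distance of any of paddle, marver, frit_jar from where it was at the start of the episode above 0.03 m).
It also fails if it takes over 48 s, if anything falls off the work surface, if the arm or the gripper's body presses on something with over 40 N, if the wrist force passes 120 N, or if a joint passes its speed limit or range.

## Working session

There is one attempt and no reset: what is moved stays moved. The work goes in short steps, Python scripts to look and compute and a tool call to move; the robot and the scene stay as the last step left them, time stands still between calls to the robot, and variables do not carry over. Pictures are saved under pics/ and viewed, at most 10 in all, crops included, and the job is handed in when it is done.

Besides the shell and the picture viewer there is one more tool, called after "Emit:" as name(argument=value, ...) on one line, values as JSON. arm_command: Moves the arm, as the interface text tells. Its arguments: {"type":"object","properties":{"increments":{"type":"array"},"grip_force":{"type":"number"}},"required":["increments"]}

```bash
ls; mkdir -p pics
cat > h.py <<'E'
import numpy as np, cv2
from bench import manip
def cam(n):
    c=manip.get_calibration(n); im,d=manip.read_camera(n)
    return c,im,d
def KRT(c,shape=(420,560)):
    f=shape[0]/2/np.tan(np.radians(c["vfov"])/2)
    R,_=cv2.Rodrigues(np.array(c["rvec"],float)); return f,R,np.array(c["tvec"],float).ravel()
def pts(c,d):
    f,R,t=KRT(c); v,u=np.mgrid[:d.shape[0],:d.shape[1]]
    p=np.stack([(u-c["cx"])/f*d,(v-c["cy"])/f*d,d],-1)
    return (p-t)@R
def ray(c,u,v,z):
    f,R,t=KRT(c); o=-R.T@t; r=R.T@np.array([(u-c["cx"])/f,(v-c["cy"])/f,1]); return o+r*(z-o[2])/r[2]
def save(n,im): cv2.imwrite("pics/"+n,im[...,::-1])
E
python3 - <<'E'
from h import *
for n in("scene","top"):
    c,im,d=cam(n); save(n+"0.png",im); np.savez(n+"0.npz",im=im,d=d); print(n,c, (d==0).mean())
o=manip.get_obs(); print(o)
E
```

```text
pics
scene {'vfov': 44.5596317200018, 'cx': 271.17299095304315, 'cy': 207.75824285508372, 'rvec': array([ 1.83736808, -0.77609365,  0.53951325]), 'tvec': array([-0.52266994,  0.21210217,  0.96303756])} 0.006568877551020408
top {'vfov': 52.029113654399254, 'cx': 276.1704747733381, 'cy': 206.42021057397156, 'rvec': array([ 2.20089912, -2.14448798,  0.03187649]), 'tvec': array([-0.13596536,  0.58444985,  0.90869134])} 0.004085884353741497
{'t': 0.1, 'joint_pos': array([-1.32377454e+00,  2.59260014e-01,  1.53593914e+00,  8.93355841e-06,
        1.34799988e+00, -2.02769117e-01]), 'qvel': array([-1.05621899e-04, -2.95672389e-03, -2.23115619e-03,  3.76461447e-04,
        2.20977196e-03, -8.35477966e-05]), 'joint_torque': array([ 2.10792816e-03, -4.38213050e+01, -2.84646642e+01,  7.20116124e-02,
        3.61706887e-02, -5.98865768e-05]), 'eef_pos': array([ 0.2390482 , -0.49480633,  0.21792013]), 'tcp_rot': array([[ 9.00538955e-01,  4.34775163e-01, -3.84338251e-04],
       [ 4.34775206e-01, -9.00537666e-01,  1.55974437e-03],
       [ 3.32027040e-04, -1.57171131e-03, -9.99998710e-01]]), 'contact_force': array([-0.3449851 , -0.75938254, -0.11812152]), 'ft_torque': array([ 0.00856266,  0.00849972, -0.0129639 ]), 'grip_force': 0.0, 'gripper_width': 0.9959826625800495}
```

View pics/top0.png

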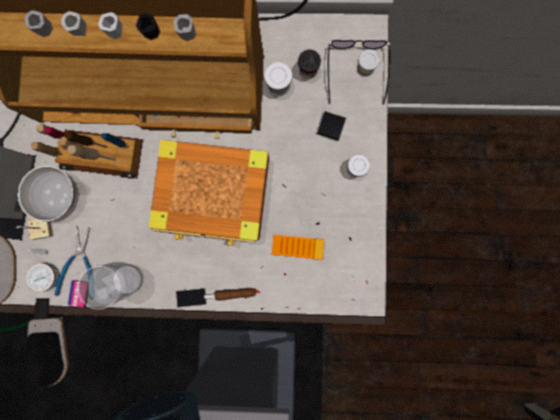

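View pics/scene0.png

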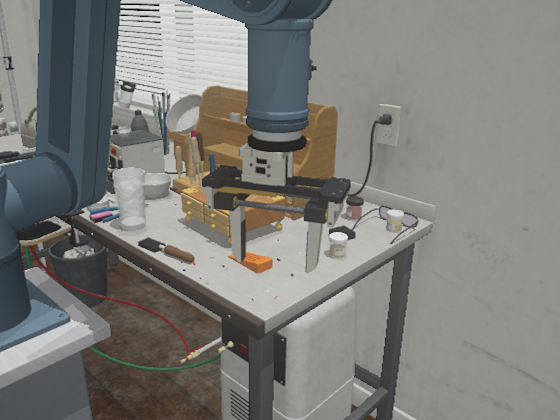

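The top view shows the cabinet with yellow corner plates (press corner is near (247,228)), the wedge at about (298,247) with its heel to the right at about (323,248), and the paddle at (218,296). The marver is at (331,125) and the frit jar at (358,166). The scene view shows the gripper hanging above the bench's right side. Next I'll measure these.

Run:
```python
from h import *
z=np.load("top0.npz"); im,d=z["im"],z["d"]; c=manip.get_calibration("top"); P=pts(c,d)
h=cv2.cvtColor(im,cv2.COLOR_RGB2HSV)
print("hsv plate",h[228,247],"wedge",h[247,290],h[247,318],"box",h[236,215])
m=cv2.inRange(h,(22,150,120),(34,255,255))
n,l,s,ce=cv2.connectedComponentsWithStats(m)
for i in range(1,n):
    if s[i,4]>60: 
        print("plate",s[i],ce[i].round(1),"ray z=.092",ray(c,*ce[i],.092).round(4),"depth",np.median(P[l==i],0).round(4))
m=cv2.inRange(h,(5,150,120),(24,255,255)); m[:, :270]=0; m[:225]=0; m[270:]=0;m[:,335:]=0
q=P[m>0]; print(q[:,2].min(),q[:,2].max())
ct=max(cv2.findContours(m,0,2)[0],key=cv2.contourArea); r=cv2.minAreaRect(ct); print(r)
for b in cv2.boxPoints(r): print(b.round(1),ray(c,*b,.012).round(4),ray(c,*b,0).round(4),ray(c,*b,.024).round(4))
# depth profile along row
for u in range(270,328,4): print(u,P[247,u].round(4))
for nme,(u,v) in dict(paddle=(190,297),padend=(258,292),marver=(331,125),jar=(358,166)).items(): print(nme,P[v,u].round(3))
big=cv2.resize(im[215:310,165:345],None,fx=4,fy=4,interpolation=cv2.INTER_CUBIC); save("crop0.png",big)
```

```text
hsv plate [ 29 163 214] wedge [ 17 255 214] [ 21 222 218] box [ 19 144 175]
plate [159 141  18  17 254] [167.5 148.8] ray z=.092 [0.6934 0.0979 0.092 ] depth [0.6929 0.0972 0.0931]
plate [249 150  19  19 290] [258. 159.] ray z=.092 [ 0.6767 -0.0846  0.092 ] depth [ 0.6767 -0.085   0.0927]
plate [150 211  18  19 279] [158.1 219.7] ray z=.092 [0.5508 0.1106 0.092 ] depth [0.5504 0.1105 0.0926]
plate [240 221  20  20 316] [249.2 230.6] ray z=.092 [ 0.534  -0.0716  0.092 ] depth [ 0.5334 -0.0721  0.0925]
-0.0010136775130872996 0.9389937170004908
((297.5490417480469, 246.54884338378906), (51.09037399291992, 20.12061882019043), 6.2034478187561035)
[271.1 253.8] [ 0.486  -0.1124  0.012 ] [ 0.4854 -0.1119  0.    ] [ 0.4865 -0.1129  0.024 ]
[273.2 233.8] [ 0.5289 -0.1159  0.012 ] [ 0.5289 -0.1154  0.    ] [ 0.5289 -0.1164  0.024 ]
[324.  239.3] [ 0.5201 -0.225   0.012 ] [ 0.5199 -0.226   0.    ] [ 0.5202 -0.2241  0.024 ]
[321.9 259.3] [ 0.4773 -0.2213  0.012 ] [ 0.4767 -0.2221  0.    ] [ 0.478  -0.2204  0.024 ]
270 [ 5.000e-01 -1.091e-01 -3.000e-04]
274 [ 0.5003 -0.1179  0.0021]
278 [ 0.5006 -0.1266  0.0019]
282 [ 0.5009 -0.1353  0.0055]
286 [ 0.5013 -0.144   0.0094]
290 [ 0.5015 -0.1526  0.0087]
294 [ 0.5018 -0.1612  0.0112]
298 [ 0.5022 -0.1697  0.0161]
302 [ 0.5025 -0.1781  0.0178]
306 [ 0.5027 -0.1867  0.017 ]
310 [ 0.503  -0.1951  0.019 ]
314 [ 0.5033 -0.2035  0.0204]
318 [ 0.5036 -0.2119  0.0219]
322 [ 0.5039 -0.2201  0.0245]
326 [ 0.5035 -0.2305  0.0006]
paddle [0.389 0.059 0.012]
padend [ 0.403 -0.086  0.005]
marver [ 0.767 -0.235  0.017]
jar [ 0.674 -0.289  0.049]
```

View pics/crop0.png

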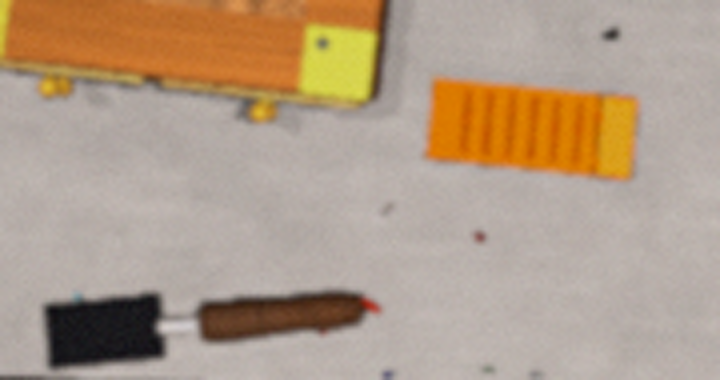

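The crop confirms the thin end faces the cabinet, with the heel at the right. The foot is at about (0.527, -0.077). The wedge centreline misses it by roughly 17 mm in x, so I'll side-push the wedge at its centre of mass first, then push the heel.

Emit:
arm_command(increments=[0.1, 0.155, -0.035, 0, 0, 0.94, 0, 0.1, 0.155, -0.035, 0, 0, 0.94, 0, 0.1, 0.155, -0.035, 0, 0, 0.94, 0, 0.1, 0.155, -0.035, 0, 0, 0.94, 0, 0.1, 0.155, -0.035, 0, 0, 0.94, 0, 0.1, 0.155, -0.035, 0, 0, 0.94, 0, 0.1, 0.155, -0.035, 0, 0, 0.94, 0, 0.1, 0.155, -0.035, 0, 0, 0.94, 0, 0, 0, 0, 0, 0, 0, 0, 0, 0, 0, 0, 0, 0, 0], grip_force=20)

```text
t: 1.35
eef_pos: [0.439, -0.1854, 0.1485]
tcp_rot: [[0.071, 0.997, -0.001], [0.997, -0.071, -0.0], [-0.0, -0.001, -1.0]]
contact_force: [-0.1, 0.4, -0.0]
gripper_width: 0.011
grip_force: 0.0
```

Run:
```python
from h import *
o=manip.get_obs(); print(o["t"],o["eef_pos"],o["tcp_rot"].round(3),o["gripper_width"],o["contact_force"])
c,im,d=cam("wrist"); save("w1.png",im)
P=pts(c,d);h=cv2.cvtColor(im,cv2.COLOR_RGB2HSV)
m=cv2.inRange(h,(5,200,100),(24,255,255)); 
cts=sorted(cv2.findContours(m,0,2)[0],key=cv2.contourArea)[-2:]
for ct in cts:
    r=cv2.minAreaRect(ct); print(r,[ray(c,*b,.01).round(4) for b in cv2.boxPoints(r)])
```

```text
1.35 [ 0.43897606 -0.18542582  0.14853357] [[ 0.071  0.997 -0.001]
 [ 0.997 -0.071 -0.   ]
 [-0.    -0.001 -1.   ]] 0.011080498751161778 [-0.06965781  0.35331095 -0.03036459]
((326.5, 223.0), (2.0, 1.0), 90.0) [array([ 0.478 , -0.2083,  0.01  ]), array([ 0.4789, -0.2084,  0.01  ]), array([ 0.4789, -0.2104,  0.01  ]), array([ 0.4779, -0.2103,  0.01  ])]
((238.50001525878906, 95.00000762939453), (4.472136497497559, 12.969194412231445), 26.56505012512207) [array([ 0.401, -0.09 ,  0.01 ]), array([ 0.4071, -0.0808,  0.01  ]), array([ 0.4105, -0.0827,  0.01  ]), array([ 0.4043, -0.092 ,  0.01  ])]
```

View pics/w1.png

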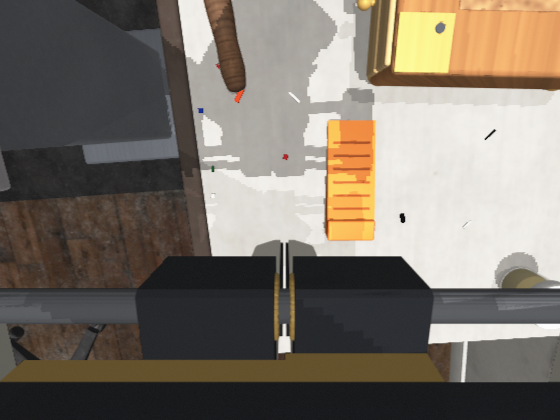

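The wrist view shows the wedge spanning (328–374, 120–240) with its heel nearest the gripper. The plate corner of the cabinet is at about (395,72), and the paddle handle's end is at (236,90). A quick cross-check with rays.

Run:
```python
from h import *
c=manip.get_calibration("wrist")
for u,v,z in[(328,120,.002),(375,121,.002),(328,239,.024),(373,240,.024),(395,72,.092),(455,73,.092),(399,12,.092)]: print(u,v,ray(c,u,v,z).round(4))
```

```text
328 120 [ 0.4848 -0.1138  0.002 ]
375 121 [ 0.528  -0.1178  0.002 ]
328 239 [ 0.4775 -0.2215  0.024 ]
373 240 [ 0.5196 -0.2256  0.024 ]
395 72 [ 0.5165 -0.089   0.092 ]
455 73 [ 0.5545 -0.0923  0.092 ]
399 12 [ 0.5186 -0.055   0.092 ]
```

Emit:
arm_command(increments=[0, 0, -0.14, 0, 0, 0, 0, 0, 0, -0.14, 0, 0, 0, 0, 0, 0, -0.14, 0, 0, 0, 0, 0, 0, -0.1, 0, 0, 0, 0, 0, 0, -0.04, 0, 0, 0, 0, 0.04, 0, 0, 0, 0, 0, 0, 0.04, 0, 0, 0, 0, 0, 0, 0, 0, 0, 0, 0, 0, 0])

```text
t: 2.4
eef_pos: [0.4611, -0.1861, 0.0098]
tcp_rot: [[0.07, 0.998, 0.003], [0.998, -0.07, -0.002], [-0.002, 0.003, -1.0]]
contact_force: [-0.5, -0.2, -0.5]
gripper_width: 0.007
grip_force: 0.0
```

Emit:
arm_command(increments=[0.02, 0, 0, 0, 0, 0, 0, 0.016, 0, 0, 0, 0, 0, 0, 0.012, 0, 0, 0, 0, 0, 0, 0.012, 0, 0, 0, 0, 0, 0, 0.012, 0, 0, 0, 0, 0, 0, 0.012, 0, 0, 0, 0, 0, 0, 0, 0, 0, 0, 0, 0, 0, 0, 0, 0, 0, 0, 0, 0])

```text
t: 3.4
eef_pos: [0.4803, -0.1853, 0.0086]
tcp_rot: [[0.071, 0.997, 0.0], [0.997, -0.071, 0.0], [0.0, 0.0, -1.0]]
contact_force: [0.7, -0.3, 1.3]
gripper_width: 0.009
grip_force: 0.1
```

Run:
```python
from h import *
c,im,d=cam("wrist"); save("w2.png",im); print(manip.get_obs()["eef_pos"])
```

```text
[ 0.48020659 -0.18523759  0.00853983]
```

View pics/w2.png

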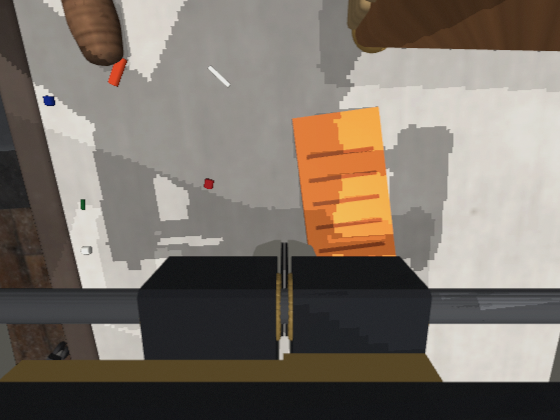

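The wedge moved and turned a little: its thin end is now at (293,118)–(379,108). Measuring the pose.

Run:
```python
from h import *
c=manip.get_calibration("wrist")
for u,v,z in[(293,119,.002),(379,108,.002),(312,240,.016),(395,253,.018),(378,51,.022)]: print(u,v,ray(c,u,v,z).round(4))
c,im,d=cam("top"); h=cv2.cvtColor(im,cv2.COLOR_RGB2HSV)
m=cv2.inRange(h,(5,200,120),(24,255,255)); m[:, :262]=0; m[:215]=0; m[275:]=0;m[:,335:]=0
ct=max(cv2.findContours(m,0,2)[0],key=cv2.contourArea); r=cv2.minAreaRect(ct); print(r)
for b in cv2.boxPoints(r): print(b.round(1),ray(c,*b,.002).round(4),ray(c,*b,.024).round(4))
save("t2.png",cv2.resize(im[200:290,200:360],None,fx=4,fy=4))
```

```text
293 119 [ 0.4899 -0.1135  0.002 ]
379 108 [ 0.5335 -0.1113  0.002 ]
312 240 [ 0.4953 -0.1739  0.016 ]
395 253 [ 0.537  -0.1832  0.018 ]
378 51 [ 0.5274 -0.0887  0.022 ]
((276.5, 239.0), (14.0, 9.0), 90.0)
[272. 232.] [ 0.5327 -0.1127  0.002 ] [ 0.5326 -0.1136  0.024 ]
[281. 232.] [ 0.5332 -0.1323  0.002 ] [ 0.5332 -0.1327  0.024 ]
[281. 246.] [ 0.5029 -0.1331  0.002 ] [ 0.5036 -0.1335  0.024 ]
[272. 246.] [ 0.5024 -0.1135  0.002 ] [ 0.503  -0.1144  0.024 ]
```

View pics/t2.png

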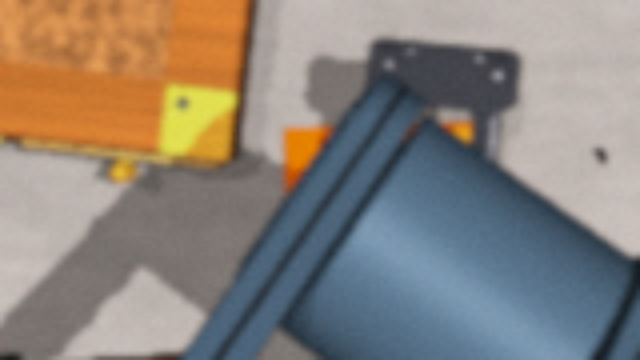

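Emit:
arm_command(increments=[-0.05, 0, 0, 0, 0, 0, 0, 0, 0.06, -0.018, 0, 0, 0, 0, 0, 0.06, 0, 0, 0, 0, 0, 0, 0, 0, 0, 0, 0, 0, 0.02, 0, 0, 0, 0, 0, 0, 0.02, 0, 0, 0, 0, 0, 0, 0.016, 0, 0, 0, 0, 0, 0, 0.012, 0, 0, 0, 0, 0, 0, 0.01, 0, 0, 0, 0, 0, 0, 0, 0, 0, 0, 0, 0, 0, 0, 0, 0, 0, 0, 0, 0])

```text
t: 4.88
eef_pos: [0.4873, -0.1553, 0.0042]
tcp_rot: [[0.071, 0.997, 0.0], [0.997, -0.071, -0.0], [-0.0, 0.0, -1.0]]
contact_force: [0.1, 0.1, 0.0]
gripper_width: 0.008
grip_force: 0.2
```

Emit:
arm_command(increments=[-0.05, 0, 0, 0, 0, 0, 0, 0, 0, 0.12, 0, 0, 0, 0, 0, -0.1, 0.12, 0, 0, 0, 0, 0, -0.15, 0.12, 0, 0, 0, 0, 0.1, -0.13, 0.04, 0, 0, 0, 0, 0.1, 0, 0, 0, 0, 0, 0, 0, 0, 0, 0, 0, 0, 0])

```text
t: 5.75
eef_pos: [0.5248, -0.2507, 0.1039]
tcp_rot: [[0.071, 0.997, 0.0], [0.997, -0.071, -0.0], [-0.0, 0.0, -1.0]]
contact_force: [-0.7, -0.2, -0.5]
gripper_width: 0.002
grip_force: 0.0
```

Run:
```python
from h import *
c,im,d=cam("wrist"); save("w3.png",im); np.savez("w3.npz",c=c,allow_pickle=True);o=manip.get_obs(); print(o["t"],o["eef_pos"])
```

```text
5.8 [ 0.52373219 -0.24994263  0.10355979]
```

View pics/w3.png

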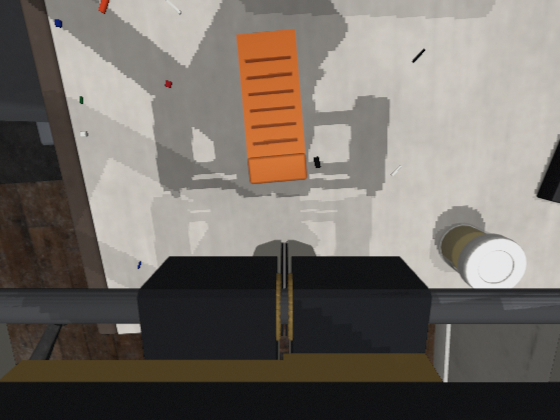

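The wedge is clear in view: thin end at (237,35)–(296,30), heel rear edge at (249,184)–(307,179).

Run:
```python
from h import *
c=manip.get_calibration("wrist")
q=[ray(c,u,v,z) for u,v,z in[(237,35,.002),(296,30,.002),(249,184,.024),(307,179,.024)]]
for p in q: print(p.round(4))
print(manip.get_obs()["eef_pos"]); t=(q[0]+q[1])/2; h=(q[2]+q[3])/2; print(t,h,np.linalg.norm(t-h),(t-h)/np.linalg.norm(t-h))
```

```text
[ 0.4983 -0.1125  0.002 ]
[ 0.5423 -0.1123  0.002 ]
[ 0.499  -0.2212  0.024 ]
[ 0.5431 -0.2205  0.024 ]
[ 0.52373219 -0.24994263  0.10355979]
[ 0.52028881 -0.11241647  0.002     ] [ 0.5210369  -0.22082299  0.024     ] 0.1106188662894722 [-0.00676271  0.9800003  -0.19888108]
```

Emit:
arm_command(increments=[-0.008, 0, -0.12, 0, 0, 0, 0, 0, 0, -0.12, 0, 0, 0, 0, 0, 0, -0.12, 0, 0, 0, 0, 0, 0, -0.024, 0, 0, 0, 0, 0, 0, 0, 0, 0, 0, 0, 0, 0.03, 0, 0, 0, 0, 0, 0, 0.03, 0, 0, 0, 0, 0, 0, 0.03, 0, 0, 0, 0, 0, 0.001, 0.03, 0, 0, 0, 0, 0, 0.001, 0.03, 0, 0, 0, 0, 0, 0.001, 0.03, 0, 0, 0, 0, 0, 0.001, 0.03, 0, 0, 0, 0, 0])

```text
t: 7.3
eef_pos: [0.5237, -0.1973, 0.0081]
tcp_rot: [[0.071, 0.997, 0.0], [0.997, -0.071, -0.0], [-0.0, 0.0, -1.0]]
contact_force: [0.7, -1.1, 0.3]
gripper_width: 0.002
grip_force: 0.4
```

Emit:
arm_command(increments=[0.001, 0.02, 0, 0, 0, 0, 0, 0.001, 0.016, 0, 0, 0, 0, 0, 0, 0, 0, 0, 0, 0, 0, 0, 0, 0, 0, 0, 0, 0])

```text
t: 7.8
eef_pos: [0.5241, -0.1888, 0.0081]
tcp_rot: [[0.071, 0.997, -0.0], [0.997, -0.071, 0.0], [0.0, -0.0, -1.0]]
contact_force: [0.8, -0.5, 0.3]
gripper_width: 0.003
grip_force: 0.0
```

Run:
```python
from h import *
c,im,d=cam("wrist"); save("w4.png",im); o=manip.get_obs(); print(o["t"],o["eef_pos"],o["contact_force"])
```

```text
7.85 [ 0.52408374 -0.18883974  0.0080702 ] [ 0.31752368  0.31674929 -0.1753493 ]
```

View pics/w4.png

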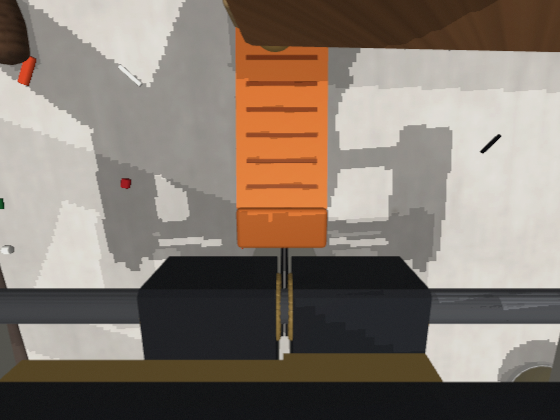

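The wedge is square to the fingers and the brass foot at (275,45) is centred over it (ramp spans 237–327). Now I'll push slowly, watching the force.

Emit:
arm_command(increments=[0, 0.01, 0, 0, 0, 0, 0, 0, 0.01, 0, 0, 0, 0, 0, 0, 0.01, 0, 0, 0, 0, 0, 0, 0, 0, 0, 0, 0, 0])

```text
t: 8.35
eef_pos: [0.5241, -0.181, 0.0082]
tcp_rot: [[0.071, 0.997, -0.0], [0.997, -0.071, 0.0], [0.0, -0.0, -1.0]]
contact_force: [0.9, 0.7, 0.6]
gripper_width: 0.003
grip_force: 0.0
```

Emit:
arm_command(increments=[0, 0.008, 0, 0, 0, 0, 0, 0, 0.008, 0, 0, 0, 0, 0, 0, 0, 0, 0, 0, 0, 0])

```text
t: 8.72
eef_pos: [0.5241, -0.1771, 0.0082]
tcp_rot: [[0.071, 0.997, -0.0], [0.997, -0.071, 0.0], [0.0, -0.0, -1.0]]
contact_force: [-0.2, 0.4, 1.0]
gripper_width: 0.01
grip_force: 0.0
```

Emit:
arm_command(increments=[0, 0.008, 0, 0, 0, 0, 0, 0, 0.008, 0, 0, 0, 0, 0, 0, 0, 0, 0, 0, 0, 0])

```text
t: 9.1
eef_pos: [0.5244, -0.1738, 0.0083]
tcp_rot: [[0.071, 0.997, 0.001], [0.997, -0.071, -0.001], [-0.001, 0.001, -1.0]]
contact_force: [0.5, -4.8, -1.0]
gripper_width: 0.003
grip_force: 2.1
```

Emit:
arm_command(increments=[0, 0.004, 0, 0, 0, 0, 0, 0, 0, 0, 0, 0, 0, 0])

```text
t: 9.35
eef_pos: [0.5245, -0.1732, 0.0084]
tcp_rot: [[0.071, 0.997, 0.001], [0.997, -0.071, -0.001], [-0.001, 0.001, -1.0]]
contact_force: [-0.1, -6.0, -1.3]
gripper_width: 0.004
grip_force: 2.8
```

Emit:
arm_command(increments=[0, 0.006, 0, 0, 0, 0, 0, 0, 0, 0, 0, 0, 0, 0])

```text
t: 9.6
eef_pos: [0.5247, -0.1723, 0.0085]
tcp_rot: [[0.071, 0.997, 0.001], [0.997, -0.071, -0.002], [-0.002, 0.001, -1.0]]
contact_force: [-0.3, -8.2, -1.0]
gripper_width: 0.005
grip_force: 3.7
```

Emit:
arm_command(increments=[0, -0.05, 0, 0, 0, 0, 0, 0, -0.06, 0, 0, 0, 0, 0, 0, 0, 0.12, 0, 0, 0, 0, 0, 0, 0.16, 0, 0, 0, 0, 0, 0, 0.16, 0, 0, 0, 0, 0, 0, 0.05, 0, 0, 0, 0, 0.02, 0.18, 0, 0, 0, 0, 0, 0.02, 0.18, 0, 0, 0, 0, 0, 0.01, 0.16, 0, 0, 0, 0, 0, 0, 0, 0, 0, 0, 0, 0, 0, 0, 0, 0, 0, 0, 0])

```text
t: 10.98
eef_pos: [0.5364, -0.0687, 0.1299]
tcp_rot: [[0.071, 0.998, -0.001], [0.998, -0.071, 0.0], [-0.0, -0.001, -1.0]]
contact_force: [-0.5, 0.4, 0.0]
gripper_width: 0.01
grip_force: 0.0
```

Run:
```python
from h import *
o=manip.get_obs(); print(o["t"],o["eef_pos"],o["contact_force"])
c,im,d=cam("scene"); h=cv2.cvtColor(im,cv2.COLOR_RGB2HSV)
save("s5.png",cv2.resize(im[170:290,160:320],None,fx=5,fy=5,interpolation=cv2.INTER_CUBIC))
c,im,d=cam("top"); P=pts(c,d); h=cv2.cvtColor(im,cv2.COLOR_RGB2HSV)
m=cv2.inRange(h,(22,150,120),(34,255,255)); n,l,s,ce=cv2.connectedComponentsWithStats(m)
for i in range(1,n):
    if s[i,4]>60: print("plate",s[i],ray(c,*ce[i],.092).round(4),np.median(P[l==i],0).round(4))
```

```text
10.975 [ 0.53636823 -0.06872273  0.12992041] [-0.46414583  0.39737283  0.0150339 ]
plate [159 140  18  18 256] [0.6937 0.0981 0.092 ] [0.6934 0.0981 0.0927]
plate [248 150  20  19 289] [ 0.6767 -0.0841  0.092 ] [ 0.6766 -0.0845  0.0929]
```

View pics/s5.png

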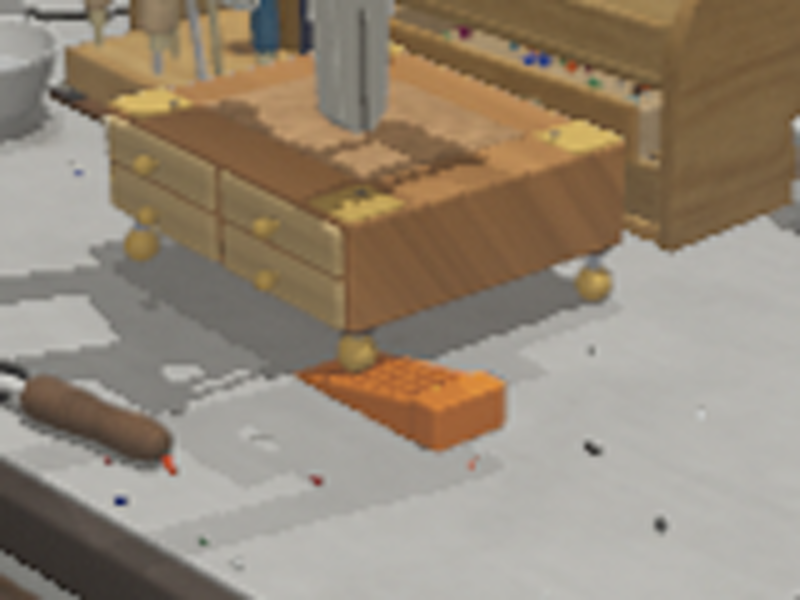

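The foot rests on the wedge's ramp and the cabinet's plates haven't moved (within 1 mm). Now the press.

Emit:
arm_command(increments=[0, 0, -0.06, 0, 0, 0, 0, 0, 0, -0.05, 0, 0, 0, 0, 0, 0, -0.024, 0, 0, 0, 0, 0, 0, -0.008, 0, 0, 0, 0, 0, 0, -0.006, 0, 0, 0, 0, 0, 0, 0, 0, 0, 0, 0])

```text
t: 11.82
eef_pos: [0.5368, -0.0683, 0.0938]
tcp_rot: [[0.071, 0.997, 0.0], [0.997, -0.071, -0.0], [-0.0, 0.0, -1.0]]
contact_force: [0.2, 0.3, -0.3]
gripper_width: 0.004
grip_force: 0.0
```

Emit:
arm_command(increments=[0, 0, -0.006, 0, 0, 0, 0, 0, 0, -0.006, 0, 0, 0, 0, 0, 0, 0, 0, 0, 0, 0])

```text
t: 12.2
eef_pos: [0.5369, -0.0684, 0.0919]
tcp_rot: [[0.071, 0.997, 0.001], [0.997, -0.071, -0.001], [-0.0, 0.001, -1.0]]
contact_force: [-2.6, 1.1, 8.0]
gripper_width: 0.006
grip_force: 4.1
```

Emit:
arm_command(increments=[0, 0, -0.005, 0, 0, 0, 0, 0, 0, 0, 0, 0, 0, 0, 0, 0, 0, 0, 0, 0, 0, 0, 0, 0, 0, 0, 0, 0, 0, 0, 0, 0, 0, 0, 0, 0, 0, 0, 0, 0, 0, 0, 0, 0, 0, 0, 0, 0, 0, 0, 0, 0, 0, 0, 0, 0])

```text
t: 13.2
eef_pos: [0.537, -0.0684, 0.0918]
tcp_rot: [[0.071, 0.998, 0.002], [0.998, -0.071, -0.001], [-0.001, 0.002, -1.0]]
contact_force: [-5.9, 1.0, 15.5]
gripper_width: 0.002
grip_force: 8.1
```

Run:
```python
from h import *
c,im,d=cam("scene"); o=manip.get_obs(); print(o["t"],o["eef_pos"],o["contact_force"])
c0=np.load("scene0.npz")["im"]; save("s6.png",cv2.resize(im[170:290,160:320],None,fx=5,fy=5,interpolation=cv2.INTER_CUBIC))
```

```text
13.25 [ 0.53693663 -0.06841976  0.09173589] [-5.69856027  1.45056952 15.16862529]
```

View pics/s6.png

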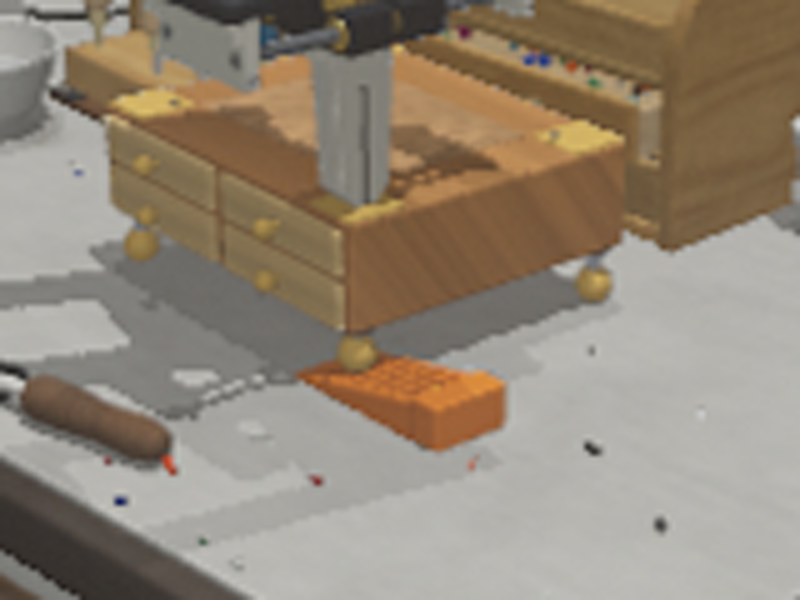

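The fingers press the corner plate at 15 N; the cabinet and wedge look the same as before the press. Handing in.

```bash
python3 -c "
from bench import manip
print(manip.hand_in())"
```

```text
the job is handed in; nothing more can be done
None
```

The job is handed in, result not shown: the wedge is under the short foot (pushed in to about 8 N), and the fingertips were still pressing that corner at about 15 N, with no visible movement of the cabinet or wedge.

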